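# Roll a feed sample jar to the reader and catch it

## Robot

A 7-joint arm with a two-finger parallel gripper is mounted at the origin on the work surface. World frame = base frame: x ahead of the robot, y to its left, z up, the work surface at z = 0. Lengths are in m, angles in rad, forces in N, time in s.
With the tool pointing down it reaches from about 0.425 to 0.925 m from the base axis. Payload 6.8 kg.
Tool frame: the origin (TCP) lies at the very end of the fingers, on their centre line; the grasp point (between the pads) lies bot.grip_depth behind it (bot.grip_depth is the distance from the TCP to the grasp point, in m); z points along the fingers, y is the line along which they close (so a half turn about z gives the same grasp; the last joint's range is limited). The gripper opens to 85 mm and grips with 20 to 120 N. Pads are 22 mm wide; open, the fingers measure 114 mm over their backs; the gripper's body (76 mm by 85 mm) begins 54 mm behind the grasp point. The pads swing forward as they close: fully open they stand 13 mm farther back than shut.
Start: joints at [1.099, 0.477, 0.022, 1.555, -0.011, 1.109, -0.083], TCP at [0.24, -0.631, 0.231] pointing down, gripper open.
Joint ranges: [-2.96, 2.96], [-0.34, 2.1], [-1.41, 1.46], [0.24, 2.44], [-1.37, 4.51], [0.17, 1.92], [-2.96, 2.96]. Speed limits (rad/s): [2.39, 2.39, 3.14, 3.14, 3.14, 3.14, 3.14].

## Interface

Orientations are given as a unit quaternion [w, x, y, z].
In Python, from station import bot gives the robot as it stands.
- The arm moves only by the tool send_rows, never from a script. Its arguments are lists of equal length, an entry for each row: "slide": the shift along the tool's x, y, z in mm, a list of three; "roll": the turn about the tool's z in degrees; "claw": the opening, from 0 (shut) to 1 (fully open). A call has exactly 8 rows; each row is the pose to reach, as a shift and turn from the pose commanded when the call began, along the tool's axes at that moment; what a row does not reach only later rows make up. A row lasts 1/12 s, in which the tool goes at most 41.7 mm and 7.16 degrees, less where a joint would pass 70% of its speed; a pose out of reach is approached as far as the arm can. A call with a gripper value outside its range is refused whole. The fingers move at their own pace and stop on an object; "force" is the grip in N (left out, the last holds). Time passes only in rows, so rows that repeat a pose let the fingers close, or fill a call up. It gives the time, the measured TCP pose, the force, the opening and the grip force at its end, in the units of the state.
- bot.get_obs(): the state, without advancing time (a new reading comes with each control period).
- bot.read_camera(name): name is "scene" or "top" or "wrist"; returns the picture (400x640x3 uint8, red, green, blue); there is no depth.
- bot.camera_model(name): a dict with "camera_matrix" (3x3 intrinsics, pixels), "camera_from_world" (4x4, takes a point from world to camera coordinates). Camera axes: x right, y down, z forward; pixel columns grow to the right and rows downward; lengths in m; the calibration is good to about 2 mm. A picture is of the moment at which its call begins: read the wrist's pose just before it. camera_model takes no time and is no camera call; for the wrist camera it gives the pose at the moment of the call.
- bot.hand_in(): hands the job in; it is judged then, once.
The state is a dict: "t": time; "q": joint angles; "joint_vel": joint speeds; "joint_torque": joint torques, N m; "eef_pos": TCP position; "tool_rot": TCP orientation; "contact_force": force on the tool from outside, world axes, zero at the start; "torque": the same for the moment, N m; "gripper_width": opening from 0.0 (shut) to 1.0 (fully open); "grasp_force": force on a finger pad.
Only numpy, scipy, OpenCV 4.12 (cv2) and the standard library are available. Lean on these libraries where they do the work, as an engineer would, in place of code of your own. Each camera call takes 0.05 s, during which the arm holds its last target. There are 200 camera calls.

## Task

Press the red plunger fully down so that the roller trolley with the amber sample jar rolls off down the chute, and let it roll freely until its middle is well over the yellow line. Then catch it gently with the fingers on its yellow sprung bumper, without a knock that drives the bumper more than 10 mm in, bring it to rest with its middle in line with the reader's window, and keep it there for a reading of about three seconds: the program finishes while the fingers still hold the trolley there. It must not run to the end of the chute or leave it, and the loose jars and the strip tube are to be left alone.

Things in the scene. Friction and masses are not known exactly. Their poses are not given: they have to be found in the camera images.
- chute: Fixed chute: aluminium deck 106 mm wide between green rims (14 mm above the deck), 480 mm long, falling 50 mm per metre towards its own -y (downhill; at yaw 0 the robot's right). Origin on the table below it, x level across it. Deck height is 70 + 0.05*y mm; deck runs from y = +235 mm to the open end at -245 mm; beyond lies a spill tray 55 mm high. The trolley must stay above y = -190 mm.
- trolley: Trolley on two free 44 mm rollers, 0.8 kg (0.62 to 1.0), grey, an amber jar with white lid fixed on it. Origin on the deck under its middle, own -y downhill. 96 mm wide, 116 mm high over the deck; bumper face 80 mm downhill of the origin. Starts at rest at chute y = +165 mm against a red tab. Free, it gains 0.2 m/s2, later less (drag): 0.15-0.18 m/s at the line, 0.17-0.25 m/s at the window.
- bumper (a joint): Yellow sprung plate on the trolley's downhill front, 80 mm wide, 40 mm high, 30 to 70 mm above the deck. Value: how far it is pushed in towards the trolley, 0 to 0.025 m. Spring 130 N/m, damping 2 N per m/s, so 10 mm is about 1.3 N. Holding the trolley still on the slope takes up to about 3 mm.
- plunger (a joint): Release plunger beside the chute, on the robot's side: 0 up (its tab, 15 mm above the deck, holds the front roller), 0.024 m fully down (tab sunk into the deck, trolley free). Moves straight down against about 4 N friction plus 30 N per m/s and stays where it is left.
- plunger_top (a point): Centre of the top of the red plunger button, a disc of radius 20 mm, at chute x = -115, y = +30 mm; 146 mm above the table when up, 122 mm when down. The housing under it is 44 mm square and 99 mm high.
- yellow_line (a point): Middle of the yellow line across the deck, at chute y = +60 mm, 105 mm downhill of where the trolley's middle starts.
- window (a point): Centre of the black window of the white reader fixed on the far (+x) side of the chute: 112 mm high, orange pointer on top in line with the window. 90 mm above the table, at chute x = +80 mm (the reader's face); its chute y differs, -60 to -140 mm. The trolley is in line when its origin has the same chute y.
- jar_oats: Bystander: clear upright jar with white lid, diameter 66 mm, 105 mm high, origin under its base.
- jar_hulls: Bystander: clear upright jar with white lid, diameter 66 mm, 105 mm high, origin under its base.
- strip_tube: Bystander: white upright tube of test strips with a red band, diameter 28 mm, 99 mm high, origin under its base.

How it is judged:
On the way, in this order (a step that is already met when the one before it is completed fails the run):
1. the plunger is pressed down (value of joint plunger above 0.019 m), for 0.05 s.
2. the trolley has crossed the yellow line rolling freely, untouched by the robot (y of trolley in the frame of chute between 0.02 and 0.064 m and linear speed of trolley above 0.08 m/s and contact force between trolley and the arm below 0.02 N and contact force between trolley and the fingers below 0.02 N), for 0.05 s.
3. the fingers hold the trolley still in line with the window for 2 s (y of trolley in the frame of window between -0.015 and 0.015 m and linear speed of trolley below 0.03 m/s and contact force between trolley and the fingers above 0.02 N and z of trolley in the frame of chute between 0.055 and 0.08 m), for 2 s.
At the end, for the whole second after the job is handed in: The trolley stands on the deck with its middle within 15 mm of the window's centre line (along the chute), at rest (under 0.03 m/s), held by the fingers touching it, with the plunger left down (all of step 3 and value of joint plunger above 0.017 m); the arm keeps its last pose, push and grip.
It fails at once if the trolley is knocked: its bumper is driven in more than 10 mm (value of joint bumper above 0.01 m).
It fails at once if the trolley is squeezed or struck by the robot (contact force between trolley and the fingers above 8 N or contact force between trolley and the arm above 8 N).
It fails at once if the trolley runs to the end of the chute (y of trolley in the frame of chute below -0.19 m).
It fails at once if the trolley is lifted or thrown off the deck (z of trolley in the frame of chute above 0.095 m or z of trolley in the frame of chute below 0.05 m).
It fails at once if a bystander is disturbed (distance of any of jar_oats, jar_hulls, strip_tube from where it was at the start of the episode above 0.02 m).
It also fails if it takes over 32 s, if anything falls off the work surface, if the arm or the gripper's body presses on something with over 40 N, if the wrist force passes 120 N, or if a joint passes its speed limit or range.

## Working session

There is one attempt and no reset: what is moved stays moved. The work goes in short steps, Python scripts to look and compute and a tool call to move; the robot and the scene stay as the last step left them, time stands still between calls to the robot, and variables do not carry over. Pictures are saved under pics/ and viewed, at most 10 in all, crops included, and the job is handed in when it is done.

Besides the shell and the picture viewer there is one more tool, called after "Call:" as a command line: name --pt "numbers of a row" for each row, then --argument value for the rest. send_rows: Moves the arm, as the interface text tells. Its arguments: {"type":"object","properties":{"slide":{"type":"array","items":{"type":"array","items":{"type":"number"}}},"roll":{"type":"array","items":{"type":"number"}},"claw":{"type":"array","items":{"type":"number"}},"force":{"type":"number"}},"required":["slide","roll","claw"]}

```bash
mkdir -p pics; ls; python3 - <<'E'
from station import bot
import cv2
o=bot.get_obs(); print(o['t'],o['eef_pos'],o['tool_rot'],o['gripper_width'],bot.grip_depth)
for n in ('top','scene'):
    cv2.imwrite(f'pics/{n}0.png',bot.read_camera(n)[:,:,::-1])
    m=bot.camera_model(n); print(n,m['camera_matrix'],m['camera_from_world'])
E
```

```text
pics
0.0 [ 0.23996258 -0.63026499  0.23031148] [-8.94801656e-04  9.83502499e-01  1.80892182e-01 -2.27426099e-04] 1.0000318130931096 0.0187
top [[362.61381853   0.         319.3983457 ]
 [  0.         362.61381853 199.97649373]
 [  0.           0.           1.        ]] [[-0.02380329 -0.99962682  0.01340232 -0.02706568]
 [-0.98412871  0.02107187 -0.17620062  0.5375065 ]
 [ 0.17585245 -0.01738376 -0.98426303  0.74813396]
 [ 0.          0.          0.          1.        ]]
scene [[473.40493852   0.         313.36754485]
 [  0.         473.40493852 197.79804404]
 [  0.           0.           1.        ]] [[-0.4684725   0.88324314  0.02037364  0.29098536]
 [ 0.45614058  0.26155784 -0.85060171 -0.14251907]
 [-0.756617   -0.38919026 -0.52541569  1.39872207]
 [ 0.          0.          0.          1.        ]]
```

View pics/top0.png

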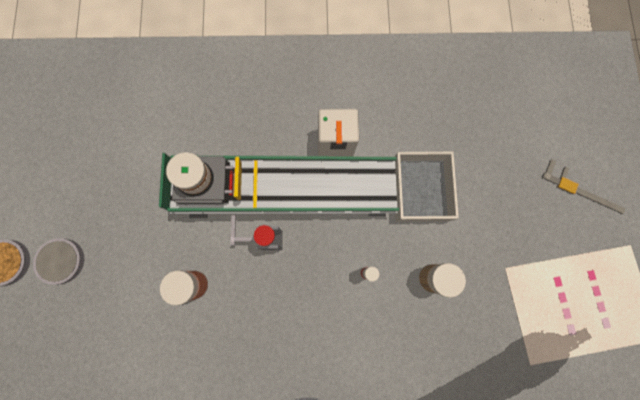

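View pics/scene0.png

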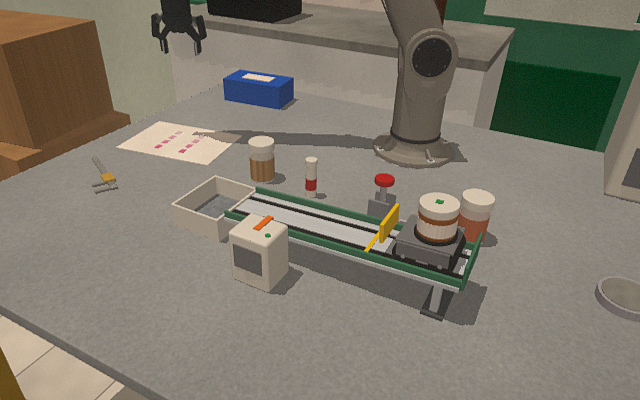

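The top view shows the chute running left to right from about (165,183) to (397,186). The red button is at (264,236), the reader's orange pointer at (339,132) and the yellow line at x≈255. The jars stand at (180,288) and (448,280) and the tube at (371,273). The scene view shows the same from the far side, with the button at (384,181).

```bash
cat > h.py <<'E'
from station import bot
import numpy as np, cv2
def ray(n,uv,z,m=None):
    m=m or bot.camera_model(n); T=m['camera_from_world']; R=T[:3,:3]; c=-R.T@T[:3,3]
    d=R.T@np.linalg.inv(m['camera_matrix'])@np.array([*uv,1.]); return c+d*(z-c[2])/d[2]
def blobs(hsv,lo,hi,amin=15):
    k=cv2.inRange(hsv,np.array(lo),np.array(hi)); n,l,s,c=cv2.connectedComponentsWithStats(k)
    return [(s[i].tolist(),c[i].round(1).tolist(),l==i) for i in range(1,n) if s[i][4]>=amin]
def hsv(path): return cv2.cvtColor(cv2.imread(path),cv2.COLOR_BGR2HSV)
E
python3 - <<'E'
from h import *
T=hsv('pics/top0.png');S=hsv('pics/scene0.png')
for nm,I in (('top',T),('scene',S)):
  for c,lo,hi in (('red',(0,190,90),(4,255,255)),('redhi',(174,150,90),(180,255,255)),('orange',(5,170,150),(16,255,255)),('yellow',(19,150,120),(30,255,255))):
    for s,ce,_ in blobs(I,lo,hi): print(nm,c,s,ce)
# green rims in top: min area rects
for s,ce,k in blobs(T,(60,90,30),(90,255,200),30):
    p=np.argwhere(k)[:,::-1]; print('green',s,ce)
    if s[2]>100:
        w=np.array([ray('top',q,0.08)[:2] for q in p]); 
        print(cv2.minAreaRect(w.astype(np.float32)*1000))
        for side in (0,1):
            ys=p[:,0]; cols=range(s[0]+15,s[0]+s[2]-15)
            e=np.array([[c,(p[ys==c,1].min() if side==0 else p[ys==c,1].max())] for c in cols if (ys==c).any()])
            print(side,np.polyfit(e[:,0],e[:,1],1), np.median(e[:,1]))
E
python3 -c "
import cv2
i=cv2.imread('pics/top0.png')[95:255,150:410]
cv2.imwrite('pics/c1.png',cv2.resize(i,None,fx=3,fy=3,interpolation=cv2.INTER_CUBIC))"
```

```text
top red [230, 174, 2, 15, 29] [230.5, 181.2]
top red [254, 226, 20, 19, 285] [263.8, 235.2]
top orange [336, 121, 6, 22, 90] [338.5, 132.1]
top yellow [234, 157, 7, 41, 207] [236.5, 176.6]
top yellow [253, 160, 5, 48, 155] [254.9, 183.5]
top yellow [559, 178, 19, 15, 177] [567.9, 185.1]
scene red [375, 174, 19, 12, 159] [383.9, 178.7]
scene orange [253, 216, 20, 15, 100] [262.6, 222.7]
scene yellow [101, 173, 14, 9, 80] [107.4, 176.9]
scene yellow [364, 203, 35, 49, 490] [385.5, 226.0]
green [159, 154, 11, 53, 255] [163.5, 183.0]
green [240, 157, 25, 2, 45] [252.4, 157.4]
green [164, 204, 84, 7, 165] [201.9, 209.2]
green [254, 209, 145, 2, 152] [323.5, 209.0]
((510.4467468261719, -52.41291809082031), (302.0118103027344, 2.1173317432403564), 88.75376892089844)
0 [-1.64042802e-16  2.09000000e+02] 209.0
1 [-9.70567348e-04  2.09342492e+02] 209.0
```

View pics/c1.png

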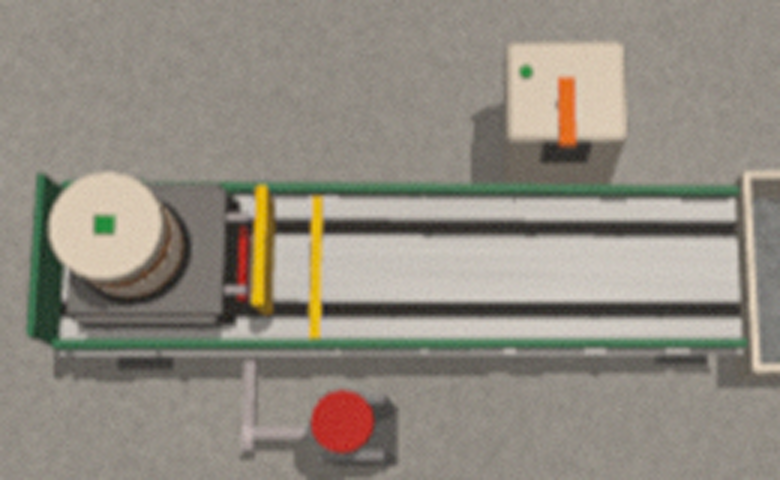

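The crop (origin 150,95, scale 3) shows the far rim from (250,188) to (740,190) and the near rim from (60,346) to (740,344). The line centre is at (316,267), the button at (342,421), and the pointer runs from (566,78) to (567,146). The deck ends at x≈741.

```bash
cat > m.py <<'E'
from h import *
f=lambda x,y:(x/3+150-1/3,y/3+95-1/3)
pl=ray('top',(263.8,235.2),.146); ln=ray('top',(254.9,183.5),.073)
# 2-view triangulation of plunger
P=[bot.camera_model(n)['camera_matrix']@bot.camera_model(n)['camera_from_world'][:3] for n in('top','scene')]
X=cv2.triangulatePoints(*P,np.array([263.8,235.2]),np.array([383.9,179.5]));print('plunger',pl,(X[:3]/X[3]).ravel(),'line',ln)
th=[]
for a,b,ya,yb in ((f(250,188),f(740,190),.1,-.235),(f(60,346),f(740,344),.23,-.235),):
    A=ray('top',a,.084+.05*ya);B=ray('top',b,.084+.05*yb);d=A-B; th.append(np.arctan2(-d[0],d[1])); print('rim',A,B,th[-1])
# yaw from line-plunger
d=(ln-pl)[:2]; print('yaw lp',np.arctan2(d[1],d[0])-np.arctan2(.03,.115),np.linalg.norm(d),np.hypot(.115,.03))
yaw=np.mean(th); R=np.array([[np.cos(yaw),-np.sin(yaw)],[np.sin(yaw),np.cos(yaw)]])
o1=ln[:2]-R@[0,.06]; o2=pl[:2]-R@[-.115,.03]; o=(o1+o2)/2; print('yaw',yaw,'org',o1,o2)
for n,u in (('end',f(741,267)),):
    print(n,R.T@(ray('top',u,.058)[:2]-o))
for u in (f(566,78),f(567,146),(338.5,132.1)): print('pointer',R.T@(ray('top',u,.115)[:2]-o))
X=cv2.triangulatePoints(*P,np.array([338.5,132.1]),np.array([262.6,222.7]));X=(X[:3]/X[3]).ravel();print('ptr tri',X,R.T@(X[:2]-o))
print('win black',R.T@(ray('top',f(566,153),.1)[:2]-o))
for n,u,z in (('jarL',(180,288),.105),('jarR',(449,280),.105),('tube',(371,274),.099)): w=ray('top',u,z);print(n,w,R.T@(w[:2]-o))
E
python3 m.py
```

```text
plunger [0.45408524 0.06884341 0.146     ] [0.45456661 0.06939398 0.14089131] line [0.57098945 0.09820506 0.073     ]
rim [0.62505716 0.14228466 0.089     ] [ 0.62169598 -0.2085806   0.07225   ] -0.009579397101766418
rim [0.51402425 0.26759127 0.0955    ] [ 0.50873245 -0.20164885  0.07225   ] -0.0112768955516173
yaw lp -0.009112328260849317 0.12053505747666533 0.11884864324004714
yaw -0.01042814632669186 org [0.57036377 0.03820832] [0.56876615 0.03764582]
end [ 0.00063544 -0.24710949]
pointer [ 0.12399802 -0.11826189]
pointer [ 0.07447334 -0.11783258]
pointer [ 0.09887393 -0.11804104]
ptr tri [ 0.66864478 -0.08202996  0.11212661] [ 0.10032534 -0.11891731]
win black [ 0.07450437 -0.11811667]
jarL [0.35884243 0.23643961 0.105     ] [-0.21278116  0.19630434]
jarR [ 0.36121904 -0.2893181   0.105     ] [-0.20492209 -0.3294    ]
tube [ 0.37631921 -0.13710058  0.099     ] [-0.19141006 -0.1770333 ]
```

Call:
send_rows --pt "400 -250 0" --pt "400 -250 0" --pt "400 -250 0" --pt "400 -250 0" --pt "400 -250 0" --pt "400 -250 0" --pt "400 -250 0" --pt "400 -250 0" --roll '[-7,-14,-21,-28,-35,-42,-49,-56]' --claw '[0,0,0,0,0,0,0,0]' --force 40

```text
t: 0.77
eef_pos: [0.4421, -0.3633, 0.2312]
tool_rot: [-0.0, 0.782, 0.624, -0.0]
contact_force: [1.4, 0.3, -0.1]
gripper_width: -0.001
grasp_force: 0.0
```

```bash
cat > st.py <<'E'
from h import *
from scipy.spatial.transform import Rotation as Ro
O=np.array([.5695,.038]); yaw=-.0104; c,s=np.cos(yaw),np.sin(yaw); Rc=np.array([[c,-s],[s,c]])
def state():
    o=bot.get_obs(); w=o['tool_rot']; R=Ro.from_quat([w[1],w[2],w[3],w[0]]).as_matrix()
    p=o['eef_pos']; ch=Rc.T@(p[:2]-O)
    print('t',round(o['t'],3),'p',p.round(4),'chute',ch.round(4),'toolx ang',round(np.degrees(np.arctan2(R[1,0],R[0,0])),2),'z',R[:,2].round(4),'F',o['contact_force'].round(2),'w',round(o['gripper_width'],3))
    return p,R
def to(chxy,z):
    p,R=state(); w=np.r_[O+Rc@np.array(chxy),z]; print('slide mm',chxy,z,(R.T@(w-p)*1000).round(1))
E
python3 -c "
from st import *
to([-.115,.03],.2)"
```

```text
t 0.767 p [ 0.4421 -0.3633  0.2312] chute [-0.1232 -0.4026] toolx ang 77.18 z [-4.e-04  0.e+00 -1.e+00] F [ 1.35  0.26 -0.11] w -0.001
slide mm [-0.115, 0.03] 0.2 [424.5 -83.6  31.2]
```

Call:
send_rows --pt "422 -83 30" --pt "422 -83 30" --pt "422 -83 30" --pt "422 -83 30" --pt "422 -83 30" --pt "422 -83 30" --pt "422 -83 30" --pt "422 -83 30" --roll '[-4,-8,-12,-12,-12,-12,-12,-12]' --claw '[0,0,0,0,0,0,0,0]'

```text
t: 1.43
eef_pos: [0.4526, -0.0311, 0.208]
tool_rot: [0.0, 0.714, 0.7, -0.0]
contact_force: [1.5, 0.1, -0.0]
gripper_width: 0.003
grasp_force: 0.0
```

```bash
python3 -c "
from st import *
to([-.115,.03],.16)"
```

```text
t 1.433 p [ 0.4526 -0.0311  0.208 ] chute [-0.1161 -0.0703] toolx ang 88.82 z [ 0.e+00 -4.e-04 -1.e+00] F [ 1.52  0.11 -0.04] w 0.003
slide mm [-0.115, 0.03] 0.16 [1.003e+02 1.000e-01 4.790e+01]
```

Call:
send_rows --pt "95 3 40" --pt "95 3 40" --pt "95 3 40" --pt "95 3 40" --pt "95 3 44" --pt "95 3 44" --pt "95 3 44" --pt "95 3 44" --roll '[-0.6,-0.6,-0.6,-0.6,-0.6,-0.6,-0.6,-0.6]' --claw '[0,0,0,0,0,0,0,0]'

```text
t: 2.1
eef_pos: [0.4584, 0.0606, 0.1643]
tool_rot: [0.0, 0.711, 0.703, -0.0]
contact_force: [-0.0, -0.1, -0.9]
gripper_width: 0.0
grasp_force: 0.0
```

```bash
python3 - <<'E'
from st import *
to([-.112,.025],.122); to([0,-.14],.1)
for n in('wrist','scene'): cv2.imwrite(f'pics/{n}1.png',bot.read_camera(n)[:,:,::-1])
a=cv2.imread('pics/scene1.png')[100:300,180:500]
cv2.imwrite('pics/s1c.png',cv2.resize(a,None,fx=2.4,fy=2.4,interpolation=cv2.INTER_CUBIC))
E
```

```text
t 2.1 p [0.4584 0.0606 0.1643] chute [-0.1113  0.0215] toolx ang 89.3 z [ 4.e-04 -5.e-04 -1.e+00] F [-0.03 -0.14 -0.91] w 0.0
slide mm [-0.112, 0.025] 0.122 [ 3.5 -0.7 42.3]
t 2.1 p [0.4584 0.0606 0.1643] chute [-0.1113  0.0215] toolx ang 89.3 z [ 4.e-04 -5.e-04 -1.e+00] F [-0.03 -0.14 -0.91] w 0.0
slide mm [0, -0.14] 0.1 [-161.2  111.6   64.4]
```

View pics/s1c.png

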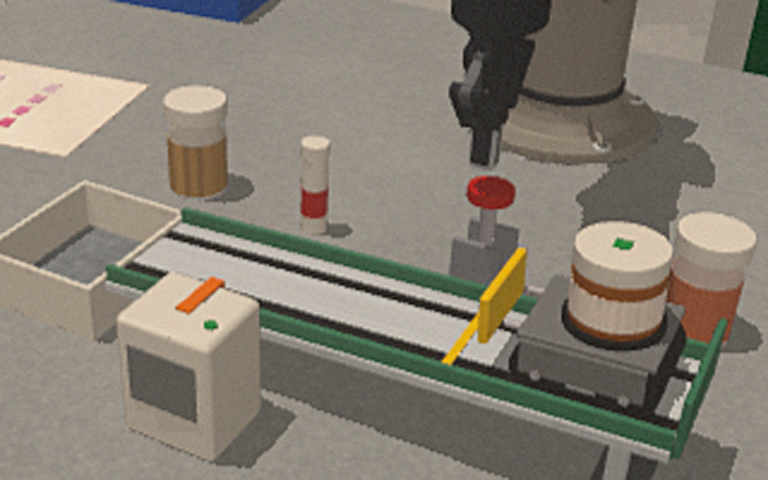

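View pics/wrist1.png

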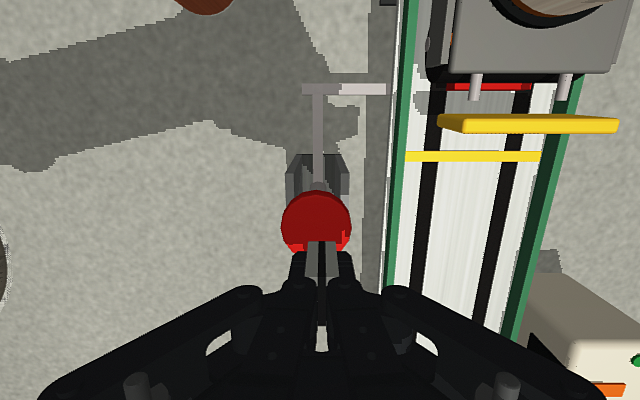

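The crop of the scene view shows the shut fingertips at about (485,160), right above the red button at (490,190), with the trolley still behind its tab. In the wrist view the tips are over the disc at (318,230), with the bumper at (525,123) and the yellow line at (470,156).

```bash
cat > tr.py <<'E'
from st import *
def mark(n,I):
    H=cv2.cvtColor(I,cv2.COLOR_BGR2HSV); W=cv2.inRange(H,(0,0,150),(40,110,255))
    best=None
    for s,c,k in blobs(H,(50,110,50),(85,255,255),4):
        x,y,w,h,a=s
        if a>80 or w>14 or h>12: continue
        ring=W[y-4:y+h+4,x-4:x+w+4].mean()/255          # surrounded by white
        if n=='top' and c[0]>300 and c[1]<135: continue  # reader's dot
        if n=='scene' and abs(c[0]-267.5)<6 and abs(c[1]-236)<6: continue
        wt=np.where(k,H[:,:,1].astype(float),0); yy,xx=np.nonzero(k)
        if best is None or ring>best[0]: best=(ring,c,a)
    return best
def ypos(n,c,off,z0=.194):
    y=.1
    for _ in range(4): y=(Rc.T@(ray(n,c,.070+.05*y+.116)[:2]-O))[1]+off.get(n,0)
    return y
def look(n,off):
    t=bot.get_obs()['t']; I=bot.read_camera(n)[:,:,::-1].copy(); b=mark(n,I)
    return t,I,(ypos(n,b[1],off) if b else None),b
OFF={}
E
python3 - <<'E'
from tr import *
for n,f in(('top','top0'),('scene','scene0'),('scene','scene1')):
    b=mark(n,cv2.imread(f'pics/{f}.png')); print(n,b,ypos(n,b[1],{}))
p,R=state(); T=bot.camera_model('wrist')['camera_from_world']; print('wristcam rel tool',R.T@(-T[:3,:3].T@T[:3,3]-p))
T=bot.camera_model('top')['camera_from_world']; print('topcam',-T[:3,:3].T@T[:3,3])
E
```

```text
top (np.float64(0.7472527472527473), [184.3, 169.3], 24) 0.1676112484983979
scene (np.float64(nan), [192.3, 2.2], 9) -1.7916155750509486
scene (np.float64(nan), [177.8, 0.8], 5) -1.9206659787815028
t 2.2 p [0.4585 0.0611 0.1644] chute [-0.1113  0.0219] toolx ang 89.33 z [ 6.e-04 -3.e-04 -1.e+00] F [ 0.55  0.04 -0.87] w -0.001
wristcam rel tool [ 0.07223086 -0.00040697 -0.14333795]
topcam [ 0.39677013 -0.02537646  0.83143232]tr.py:8: RuntimeWarning: Mean of empty slice.
  ring=W[y-4:y+h+4,x-4:x+w+4].mean()/255          # surrounded by white
  ret = ret.dtype.type(ret / rcount)
```

```bash
python3 - <<'E'
s=open('tr.py').read()
s=s.replace("        ring=","        if y<5 or x<5 or (n=='scene' and not(230<x<470 and 140<y<240)): continue\n        ring=")
open('tr.py','w').write(s)
E
python3 - <<'E'
from tr import *
for n,f in(('top','top0'),('scene','scene0'),('scene','scene1')):
    b=mark(n,cv2.imread(f'pics/{f}.png')); print(n,b,ypos(n,b[1],{}))
# wrist: yellow blobs, front face of bumper cast on plane z=deck+.05
H=hsv('pics/wrist1.png')
for s,c,_ in blobs(H,(19,150,120),(32,255,255),40):
    print(s,c)
    if s[3]>12: print('bumper top-edge y',[(Rc.T@(ray('wrist',(s[0]+s[2]/2,s[1]+dy),zz)[:2]-O))[1] for dy,zz in((0,.144),(s[3],.144),(s[3],.104))])
E
```

```text
top (np.float64(0.7472527472527473), [184.3, 169.3], 24) 0.1676112484983979
scene (np.float64(0.828125), [439.2, 201.5], 21) 0.16702911924167435
scene (np.float64(0.8222222222222222), [439.0, 201.5], 20) 0.1667354078519564
[438, 114, 182, 20, 3072] [534.9, 123.6]
bumper top-edge y [np.float64(0.09236358063835096), np.float64(0.08244186886213747), np.float64(0.07957312692295998)]
[405, 151, 137, 11, 1487] [472.7, 156.0]
```

Call:
send_rows --pt "2 0 14" --pt "2 0 24" --pt "2 0 34" --pt "2 0 43" --pt "2 0 43" --pt "2 0 43" --pt "2 0 20" --pt "-10 5 -5" --roll '[0,0,0,0,0,0,0,0]' --claw '[0,0,0,0,0,0,0,0]'

```text
t: 2.87
eef_pos: [0.461, 0.0534, 0.1683]
tool_rot: [-0.002, 0.709, 0.705, -0.001]
contact_force: [0.3, 0.1, 0.9]
gripper_width: 0.003
grasp_force: 0.0
```

```bash
python3 - <<'E'
from tr import *
to([0,-.10],.1)
r=[look('scene',{})]
cv2.imwrite('pics/sA.png',r[0][1])
for t,I,y,b in r: print(t,y,b)
H=cv2.cvtColor(r[0][1],cv2.COLOR_BGR2HSV)
for s,c,_ in blobs(H,(0,190,90),(4,255,255)): print('red',s,c)
E
```

```text
t 2.867 p [0.461  0.0534 0.1683] chute [-0.1086  0.0143] toolx ang 89.63 z [-4.4e-03  8.0e-04 -1.0e+00] F [0.26 0.14 0.87] w 0.003
slide mm [0, -0.1] 0.1 [-114.8  108.5   67.8]
2.8667 0.13455934745331766 (np.float64(0.8256410256410257), [420.2, 197.0], 20)
red [374, 184, 16, 13, 48] [378.7, 191.2]
```

Call:
send_rows --pt "-30 28 0" --pt "-58 54 8" --pt "-86 78 24" --pt "-110 96 44" --pt "-126 106 60" --pt "-132 106 71" --pt "-132 106 71" --pt "-132 106 71" --roll '[0,0,0,0,0,0,0,0]' --claw '[0,0,0,0,0,0,0,0]'

```text
t: 3.58
eef_pos: [0.5666, -0.0802, 0.0974]
tool_rot: [-0.001, 0.71, 0.704, -0.001]
contact_force: [-0.5, 1.7, -0.1]
gripper_width: -0.0
grasp_force: 0.0
```

```bash
python3 - <<'E'
from tr import *
state()
t,I,y,b=look('scene',{})
cv2.imwrite('pics/sB.png',I); print(t,y,b)
E
```

```text
t 3.583 p [ 0.5666 -0.0802  0.0974] chute [-0.0017 -0.1183] toolx ang 89.45 z [-2.3e-03  8.0e-04 -1.0e+00] F [-0.48  1.72 -0.09] w -0.0
3.5833 0.03174337693724518 (np.float64(0.8303030303030303), [363.9, 184.1], 16)
```

```bash
cat > sim.py <<'E'
import numpy as np, itertools
from scipy.optimize import differential_evolution
dt=.002; row=1/12
sc=np.array(list(itertools.product((-.004,0,.004),(.165,.183,.2),(.62,1.0),(.03,.09))))
dy,v0,m,lag=sc.T
def sim(inc,gap=.048):   # inc in m per row, positive downhill
    cum=np.r_[0,np.cumsum(inc)]; tk=np.arange(len(cum))*row
    T=np.arange(0,len(inc)*row+.6,dt); C=np.interp(T,tk,cum)
    f=np.zeros(len(sc)); x=-gap+dy.copy(); v=v0.copy(); mx=np.zeros(len(sc)); fv0=0
    for c in C:
        fn=f+(c-f)*dt/lag; fv=(fn-f)/dt; f=fn
        d=x-f; F=np.where(d>0,np.maximum(130*d+2*(v-fv),0),0)
        v=v+dt*(.2-.5*v-F/m); x=x+dt*v; mx=np.maximum(mx,d)
    return mx,d,v
def prof(p,n=16,L=.088):
    s,pk,e=p   # trapezoid-ish velocity: start delay, accel end, decel end (rows)
    t=np.arange(n*20)/20; vel=np.interp(t,[s,s+pk,s+pk+e,],[0,1,0],left=0,right=0)
    inc=vel.reshape(n,20).sum(1); return inc/inc.sum()*L
if __name__=='__main__':
    r=differential_evolution(lambda p:sim(prof(p))[0].max(),[(0,4),(.5,5),(4,12)],seed=1,maxiter=25,popsize=8)
    inc=prof(r.x); mx,d,v=sim(inc); print(r.x,r.fun,np.median(mx),mx.min()); print((np.cumsum(inc)*1000).round(1)); print('end d',d.min(),d.max(),abs(v).max())
    i=mx.argmax(); print(sc[i])
E
python3 sim.py
```

```text
[ 1.89265869  0.57514101 11.43339472] 0.009089723795871973 0.006019821230720123 0.0041159818324788405
[ 0.   0.1 11.5 24.8 36.9 47.7 57.3 65.5 72.4 78.1 82.5 85.6 87.5 88.
 88.  88. ]
end d 6.984665203839391e-05 0.004649260367495425 0.029867371066460615
[-0.004  0.165  1.     0.03 ]
```

```bash
python3 - <<'E'
from tr import *
for b in('sA','sB'): print(ypos('scene',mark('scene',cv2.imread(f'pics/{b}.png'))[1],{}))
t,I,y,b=look('scene',{})
cv2.imwrite('pics/sC.png',I); print(t,y,b)
for s,c,_ in blobs(cv2.cvtColor(I,cv2.COLOR_BGR2HSV),(19,150,120),(30,255,255),30): print('yel',s,c)
for s,c,_ in blobs(hsv('pics/sB.png'),(19,150,120),(30,255,255),30): print('yelB',s,c)
state()
E
```

```text
0.13455934745331766
0.03174337693724518
3.6333 0.023885076310286937 (np.float64(0.8121212121212121), [359.9, 183.1], 16)
yel [101, 173, 14, 9, 79] [107.4, 176.8]
yel [308, 187, 22, 36, 443] [318.4, 204.4]
yelB [101, 173, 14, 9, 77] [107.2, 176.8]
yelB [312, 188, 22, 36, 442] [322.3, 205.3]
t 3.683 p [ 0.5677 -0.0792  0.099 ] chute [-0.0005 -0.1172] toolx ang 89.56 z [ 9.e-04  6.e-04 -1.e+00] F [ 0.36  0.99 -0.52] w 0.003
```

```bash
cat > sim2.py <<'E'
import sim, numpy as np, itertools
from scipy.optimize import differential_evolution
sim.sc=np.array(list(itertools.product((-.004,0,.004),(.155,.168,.182),(.62,1.0),(.03,.08))))
sim.dy,sim.v0,sim.m,sim.lag=sim.sc.T
def prof(p):
    v=np.interp(np.arange(16),[0,1,2,4,6,8,10,13,15],[*p,0]); v=np.maximum(v,0); return v/v.sum()*.088
def cost(p):
    inc=prof(p); mx,d,vv=sim.sim(inc,.041); return mx.max()+.3*mx.mean()
r=differential_evolution(cost,[(0,.5),(0,1),(0,1),(.3,1),(.2,1),(.1,1),(.05,.8),(0,.4)],seed=2,maxiter=30,popsize=6)
inc=prof(r.x); mx,d,v=sim.sim(inc,.041); print(mx.max(),np.median(mx)); print((np.cumsum(inc)*1000).round(1),(inc*1000).round(1)); print('end d',d.min(),d.max(),abs(v).max(),sim.sc[mx.argmax()])
E
python3 sim2.py
```

```text
0.007287040436061064 0.005581343192966406
[ 0.8  0.9 14.6 26.7 37.2 48.4 60.4 68.5 72.8 77.1 81.6 84.9 86.9 87.6
 88.  88. ] [ 0.8  0.1 13.7 12.1 10.5 11.2 11.9  8.1  4.3  4.4  4.5  3.2  2.   0.8
  0.4  0. ]
end d 0.00017308536506673022 0.002843526490001594 0.021406411272048446 [0.004 0.182 1.    0.08 ]
```

```bash
sed -i '/^r=/,$d' sim2.py; cat >> sim2.py <<'E'
for inc in ([0,2,12,12.5,11.5,11,10.5,9,6.5,4.5,3.5,2.5,1.5,1,0,0],[0,1,13,12,11,11,11,9,6,5,4,2.5,1.5,1,0,0],[0,2,12,12,11,11,10,8,6,5,4,3,2,1,1,0]):
    mx,d,v=sim.sim(np.array(inc)/1000,.041); print(sum(inc),mx.max(),np.median(mx),mx.min())
E
python3 sim2.py
```

```text
88.0 0.008264421924513946 0.005556460711157691 0.003944896701532155
88.0 0.008345341245031043 0.005570234631802066 0.004067933298209037
88 0.007757329830913873 0.005475669584227082 0.004008831878462016
```

Call:
send_rows --pt "0 0 0" --pt "-2 0 0" --pt "-14 0 0" --pt "-26 0 0" --pt "-37 0 0" --pt "-48 0 0" --pt "-58 0 0" --pt "-66 0 0" --roll '[0,0,0,0,0,0,0,0]' --claw '[0,0,0,0,0,0,0,0]'

```text
t: 4.35
eef_pos: [0.5669, -0.1494, 0.098]
tool_rot: [0.0, 0.711, 0.703, -0.0]
contact_force: [-0.6, -0.4, -0.3]
gripper_width: -0.0
grasp_force: 0.2
```

Call:
send_rows --pt "-6 0 0" --pt "-11 0 0" --pt "-15 0 0" --pt "-18 0 0" --pt "-20 0 0" --pt "-21 0 0" --pt "-22 0 0" --pt "-22 0 0" --roll '[0,0,0,0,0,0,0,0]' --claw '[0,0,0,0,0,0,0,0]'

```text
t: 5.02
eef_pos: [0.567, -0.1689, 0.0981]
tool_rot: [-0.0, 0.71, 0.704, 0.0]
contact_force: [0.2, 0.3, -0.2]
gripper_width: -0.0
grasp_force: 0.1
```

```bash
python3 - <<'E'
from tr import *
state()
for i in range(3):
    n=('scene','wrist','scene')[i]
    t=bot.get_obs()['t']; I=bot.read_camera(n)[:,:,::-1].copy(); cv2.imwrite(f'pics/D{i}{n}.png',I)
    if n=='scene': b=mark(n,I); print(t,b,b and ypos(n,b[1],{}))
a=cv2.imread('pics/D2scene.png')[100:300,180:500]
cv2.imwrite('pics/D2c.png',cv2.resize(a,None,fx=2.4,fy=2.4,interpolation=cv2.INTER_CUBIC))
E
```

```text
t 5.017 p [ 0.567  -0.1689  0.0981] chute [-0.0004 -0.2069] toolx ang 89.46 z [ 0.e+00  1.e-04 -1.e+00] F [ 0.18  0.3  -0.19] w -0.0
5.0167 (np.float64(0.14935064935064937), [293.8, 168.0], 12) -0.11316892067513248
5.1167 (np.float64(0.14935064935064937), [293.8, 168.0], 12) -0.11316892067513248
```

View pics/D2c.png

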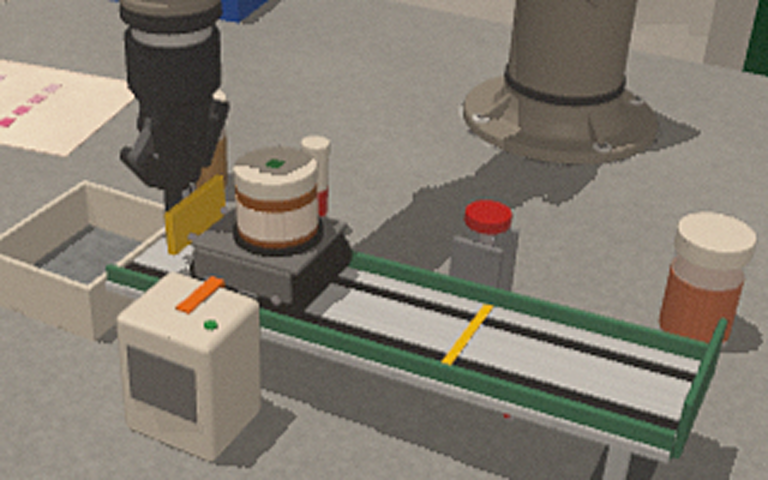

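View pics/D1wrist.png

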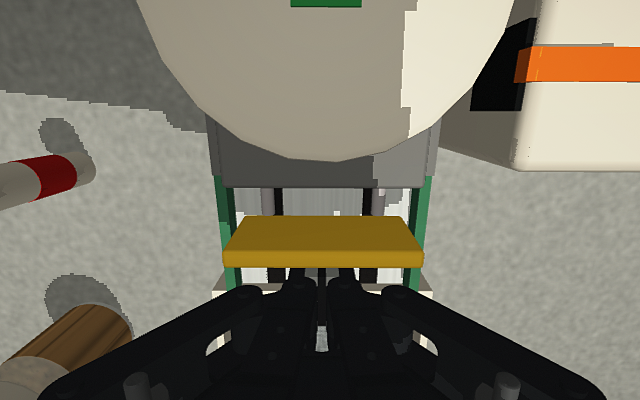

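The catch worked. In the crop the fingers hold the yellow bumper at about (195,215), the trolley's lid is at (275,165), and the reader's pointer at (200,295) is alongside. The wrist view shows the fingertips against the bumper at (322,265) and the trolley inside the rims, within about 5 mm of the window line. I'll nudge it 2 mm further downhill and hold.

Call:
send_rows --pt "-0.5 0 0" --pt "-1 0 0" --pt "-1.5 0 0" --pt "-2 0 0" --pt "-2 0 0" --pt "-2 0 0" --pt "-2 0 0" --pt "-2 0 0" --roll '[0,0,0,0,0,0,0,0]' --claw '[0,0,0,0,0,0,0,0]'

```text
t: 5.83
eef_pos: [0.567, -0.171, 0.0981]
tool_rot: [0.0, 0.711, 0.704, 0.0]
contact_force: [1.4, -0.2, -0.5]
gripper_width: -0.0
grasp_force: 0.2
```

Call:
send_rows --pt "0 0 0" --pt "0 0 0" --pt "0 0 0" --pt "0 0 0" --pt "0 0 0" --pt "0 0 0" --pt "0 0 0" --pt "0 0 0" --roll '[0,0,0,0,0,0,0,0]' --claw '[0,0,0,0,0,0,0,0]'

```text
t: 6.5
eef_pos: [0.5669, -0.171, 0.0981]
tool_rot: [0.0, 0.711, 0.704, -0.0]
contact_force: [-0.4, 0.2, 0.0]
gripper_width: 0.003
grasp_force: 0.2
```

Call:
send_rows --pt "0 0 0" --pt "0 0 0" --pt "0 0 0" --pt "0 0 0" --pt "0 0 0" --pt "0 0 0" --pt "0 0 0" --pt "0 0 0" --roll '[0,0,0,0,0,0,0,0]' --claw '[0,0,0,0,0,0,0,0]'

```text
t: 7.17
eef_pos: [0.567, -0.171, 0.0981]
tool_rot: [0.0, 0.711, 0.704, 0.0]
contact_force: [0.4, -0.2, -0.1]
gripper_width: 0.0
grasp_force: 0.2
```

Call:
send_rows --pt "0 0 0" --pt "0 0 0" --pt "0 0 0" --pt "0 0 0" --pt "0 0 0" --pt "0 0 0" --pt "0 0 0" --pt "0 0 0" --roll '[0,0,0,0,0,0,0,0]' --claw '[0,0,0,0,0,0,0,0]'

```text
t: 7.83
eef_pos: [0.5669, -0.171, 0.0981]
tool_rot: [-0.0, 0.711, 0.704, 0.0]
contact_force: [-0.5, -0.5, 0.2]
gripper_width: 0.001
grasp_force: 0.2
```

Call:
send_rows --pt "0 0 0" --pt "0 0 0" --pt "0 0 0" --pt "0 0 0" --pt "0 0 0" --pt "0 0 0" --pt "0 0 0" --pt "0 0 0" --roll '[0,0,0,0,0,0,0,0]' --claw '[0,0,0,0,0,0,0,0]'

```text
t: 8.5
eef_pos: [0.5669, -0.171, 0.0981]
tool_rot: [0.0, 0.711, 0.704, -0.0]
contact_force: [-0.1, 0.1, -0.2]
gripper_width: 0.001
grasp_force: 0.2
```

```bash
python3 - <<'E'
from tr import *
state()
t,I,y,b=look('scene',{}); print(t,y,b)
T=bot.read_camera('wrist')[:,:,::-1]
for s,c,_ in blobs(cv2.cvtColor(T,cv2.COLOR_BGR2HSV),(5,170,120),(16,255,255),200):
    print('ptr',s,c,(Rc.T@(ray('wrist',(s[0]+3,c[1]),.113)[:2]-O)))
for s,c,_ in blobs(cv2.cvtColor(T,cv2.COLOR_BGR2HSV),(17,150,90),(32,255,255),400):
    print('bumper front top edge',s,(Rc.T@(ray('wrist',(c[0],s[1]+s[3]-15),.13)[:2]-O)),(Rc.T@(ray('wrist',(c[0],s[1]),.13)[:2]-O)))
E
```

```text
t 8.5 p [ 0.5669 -0.171   0.0981] chute [-0.0004 -0.209 ] toolx ang 89.44 z [ 0. -0. -1.] F [-0.11  0.15 -0.25] w 0.001
8.5 -0.11532498773057373 (np.float64(0.18181818181818182), [292.8, 167.8], 13)
ptr [527, 40, 113, 36, 3859] [584.4, 57.2] [ 0.07801383 -0.11728305]
bumper front top edge [222, 215, 202, 53, 9597] [-0.00036892 -0.19024885] [-0.00039396 -0.17455066]
```

```bash
python3 -c "
from station import bot
print(bot.hand_in())"
```

```text
the job is handed in; nothing more can be done
None
```

I pressed the plunger, the trolley rolled freely over the yellow line, and the fingers caught it on its bumper. They held it for about three seconds with its middle about 3 mm from the window line by my camera measurement, and I handed the job in; no verdict came back.

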